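# Clamp the battery holder and hold its bayonet cap half way to the lock

## Robot

A 6-joint arm with a two-finger parallel gripper is mounted at the origin on the work surface. World frame = base frame: x ahead of the robot, y to its left, z up, the work surface at z = 0. Lengths are in m, angles in rad, forces in N, time in s.
With the tool pointing down it reaches from about 0.25 to 0.725 m from the base axis. Payload 9.7 kg.
Tool frame: the origin (TCP) lies between the finger pads; the fingertips stand 8 mm ahead of it and the grasp point (between the pads) lies 11 mm behind it; z points along the fingers, y is the line along which they close (so a half turn about z gives the same grasp; the last joint's range is limited). The gripper opens to 85 mm and grips with 20 to 120 N. Pads are 22 mm wide; open, the fingers measure 114 mm over their backs; the gripper's body (76 mm by 85 mm) begins 54 mm behind the grasp point. The pads swing forward as they close: fully open they stand 13 mm farther back than shut.
Start: joints at [1.239, 0.087, 0.176, 1.66, 0, 1.571], TCP at [0.179, 0.52, 0.239] pointing down, gripper open.
Joint ranges: [-3.13, 3.13], [-0.85, 1.81], [-1.15, 1.24], [-2.2, 2.28], [-1.44, 1.52], [-3.14, 3.14]. Speed limits (rad/s): [2.22, 2.22, 2.57, 3.14, 3.14, 3.14].

## Interface

Orientations are given as a 3x3 rotation matrix whose columns are the frame's x, y, z axes.
In Python, from bench import env, capture gives the robot as it stands. The module is installed in compiled form; this text tells all that it offers.
- The arm moves only by the shell command python3 -m creep 'ROWS'. ROWS is JSON, a list of rows, each a list of 3 entries, a list of its own where there are three numbers: the turn, a rotation vector about the world's x, y, z in degrees, then the shift along the world's x, y, z in m, then the gripper command: -1 is fully open, 1 is shut, values between are in proportion. In form: [[[ax, ay, az], [tx, ty, tz], claw], ...]. A call has 1 to 12 rows; each row shifts and turns the commanded pose from where the row before left it; what a row does not reach is not made up. A row lasts 1/8 s, in which the tool goes at most 62.5 mm and 10.7 degrees, less where a joint would pass 70% of its speed; a pose out of reach is approached as far as the arm can. A call is refused whole if a number of a shift passes 0.0625 or a number of a turn 10.7, either way. A call with a gripper value outside its range is refused whole. The fingers move at their own pace and stop on an object; the grip force is fixed at half the most. Time passes only in rows, so rows that do not move let the fingers close. It gives the time, the measured TCP pose, the force, the opening and the grip force at its end, in the units of the state.
- env.observe(): the state, without advancing time (a new reading comes with each control period).
- capture(name): name is "scene" or "top" or "wrist"; returns a dict with "img" (480x640x3 uint8, red, green, blue), "range_z" (480x640 float32, m along the optical axis (not along the pixel's ray), 0 where there is no reading), "mtx" (3x3 intrinsics, pixels), "k1" (the pictures are not rectified: a ray, as slopes to the right and down, at radius r is drawn at 1 + k1 r^2 times it, then the intrinsics apply), "R" (3x3) and "t" (3): a world point X has camera coordinates R X + t; the wrist camera has in their place "mount" (4x4, takes a point from camera to tool coordinates, whose origin is the TCP and whose axes are the flange's). Camera axes: x right, y down, z forward; pixel columns grow to the right and rows downward; lengths in m; the calibration is good to about 2 mm. A picture is of the moment at which its call begins: read the wrist's pose just before it.
- env.hand_in(): hands the job in; it is judged then, once.
The state is a dict: "time_s": time; "joint_positions": joint angles; "joint_velocities": joint speeds; "tau": joint torques, N m; "tool_pos": TCP position; "ee_rot": TCP orientation; "force": force on the tool from outside, world axes, zero at the start; "moment": the same for the moment, N m; "opening": finger opening in m; "grip_force": force on a finger pad.
Only numpy, scipy, OpenCV 4.12 (cv2) and the standard library are available. Lean on these libraries where they do the work, as an engineer would, in place of code of your own. Each camera call takes 0.05 s, during which the arm holds its last target. There are 200 camera calls.

## Task

First turn the jig's turnbutton square across the edge of the battery holder's base plate, to secure it. Then lower the bayonet cap's lugs through the notches in the holder's mouth until it sits fully home, and twist it clockwise (seen from above) 45 degrees, half way to the lock and never as far as its click. The cap is sprung and turns back if let go, so finish still gripping it and holding it there; leave the meter, taped cells and screwdriver where they lie.

Things in the scene. Friction and masses are not known exactly. Their poses are not given: they have to be found in the camera images.
- jig: Plywood board 130 x 200 x 8 mm fixed on the mat, with a low wooden frame (6 mm high) in which the holder's base plate sits. Origin on the mat under the centre of the frame; z up, y along its long side. The turnbutton's pivot is 75 mm from the origin towards -y.
- turnbutton (a joint): Turn of the dark steel turnbutton, rad, growing anticlockwise seen from above: 0 when the bar lies along the jig's x, clear of the plate; 1.57 when along the jig's y, one end over the plate's edge (stops at 0 and 1.6). Starts between 0 and 0.5; light friction (0.04 N m), stays where it is left.
- turnbutton_mid (a point): Centre of the turnbutton, a straight bar 56 long x 14 wide x 20 mm tall that turns about the vertical through this point on a 13 mm thick post. The point is 32 mm above the mat, the bar's underside 22 mm. Its x lies along the bar. It can be gripped by its two long sides at the middle and turned.
- holder: Battery holder, loose in the jig's frame (about 1.5 mm of play, 0.75 kg): a grey base plate 84 (x) x 120 (y) x 12 mm, top 20 mm above the mat, and on its middle an upright black tube 62 mm in diameter, rim 66 mm above the mat. Origin at the centre of the plate's underside, z up; axes as the jig's.
- mouth (a point): Centre of the tube's mouth, level with the rim; z up, x along the two notches. Inside the rim a grey lip, 6 mm thick, top flush, with a 31 mm opening and two opposite notches 11.8 mm wide at +x and -x. Under it the bore is 45 mm wide; its floor is 14 mm below the rim. White ticks on the rim: one at the notches, two at half way, three at the lock (90 degrees).
- half_mark (a point): The same point as mouth, but x lies along the half-way marks (two ticks): the mouth's x turned 45 degrees clockwise seen from above.
- carrier (a joint): Turn of the sprung brass disc that is the floor of the mouth, rad, growing clockwise seen from above. Four posts on it straddle the lugs with 2 mm of play a side, so it lags the cap by about 0.1. 0 at rest, stop at 1.46 (cap at 90 degrees); the lock clicks at 1.2. Its spring turns it back: 0.04 N m at 0, 0.1 half way, 0.16 at the stop.
- cap_center (a point): Centre, half-way up, of the loose black cap, 52 mm tall, 0.08 kg, standing on its plug on the mat; the point is 26 mm up. z up, x along both grip bar and lugs; the same turned by half a turn. Aluminium grip bar: 48 long (x) x 14 wide (y) x 30 mm tall, above a disc 56 mm in diameter, 6 mm thick. Fully home, this point is 12 mm above mouth and the disc 2 mm above the rim.
- cap: The same cap; origin at the centre of the plug's foot, 26 mm below cap_center, same axes. Plug 27 mm in diameter, 16 mm long (disc from 16 to 22 mm up, grip bar from 22 to 52 mm); two opposite lugs at its foot along +x and -x, 8 mm wide, 5 mm tall, 40 mm over their tips.
- meter_top (a point): A black hand multimeter 130 x 72 x 34 mm lying near the far edge of the mat: a bystander. Point on its upper face.
- cells_mid (a point): Two small battery cells taped end to end, 100 mm long, 15 mm thick: a bystander. Point at their middle.
- driver_grip (a point): The handle of a small screwdriver lying at the left of the mat, a bystander. Point at the middle of the handle.
Mind the look-alikes: they are no part of the job. What is shaped like the cap but brown or green is not meant.

How it is judged:
By the outcome, as a careful person would: the job done as asked, in the order asked, and still so for the second after the job is handed in, while the arm keeps its last pose, push and grip.
It also fails if it takes over 58 s, if anything falls off the work surface, if the arm or the gripper's body presses on something with over 40 N, if the wrist force passes 120 N, or if a joint passes its speed limit or range.

## Working session

There is one attempt and no reset: what is moved stays moved. The work goes in short steps, Python scripts to look and compute and a shell command to move; the robot and the scene stay as the last step left them, time stands still between calls to the robot, and variables do not carry over. Pictures are saved under pics/ and viewed, at most 10 in all, crops included, and the job is handed in when it is done.

```bash
mkdir -p pics
cat > h.py <<'E'
import numpy as np, cv2
from bench import env, capture
def grab(n):
    s=env.observe(); c=capture(n)
    if n=="wrist":
        M=np.array(c["mount"]); Rt=np.array(s["ee_rot"]); p=np.array(s["tool_pos"])
        Rc=Rt@M[:3,:3]; o=Rt@M[:3,3]+p
    else:
        R=np.array(c["R"]); Rc=R.T; o=-R.T@np.array(c["t"])
    c["Rc"]=Rc; c["o"]=o; return c
def ray(c,uv):
    K=np.array(c["mtx"]); uv=np.atleast_2d(np.array(uv,float))
    d=(uv-[K[0,2],K[1,2]])/[K[0,0],K[1,1]]; s=d.copy()
    for _ in range(15): s=d/(1+c["k1"]*(s**2).sum(1,keepdims=True))
    return np.c_[s,np.ones(len(s))]
def onplane(c,uv,z):
    w=ray(c,uv)@c["Rc"].T; return c["o"]+w*((z-c["o"][2])/w[:,2:])
def bydepth(c,uv):
    uv=np.atleast_2d(uv).astype(int); z=c["range_z"][uv[:,1],uv[:,0]]
    return c["o"]+(ray(c,uv)*z[:,None])@c["Rc"].T
def cloud(c):
    v,u=np.mgrid[:480,:640]; return bydepth(c,np.c_[u.ravel(),v.ravel()]).reshape(480,640,3)
def proj(c,X):
    p=(np.atleast_2d(X)-c["o"])@c["Rc"]; s=p[:,:2]/p[:,2:]; s=s*(1+c["k1"]*(s**2).sum(1,keepdims=True))
    K=np.array(c["mtx"]); return s*[K[0,0],K[1,1]]+[K[0,2],K[1,2]]
def save(c,n): cv2.imwrite("pics/"+n,c["img"][:,:,::-1])
E
python3 - <<'E'
from h import *
for n in("top","scene"):
    c=grab(n); save(c,n+"1.png"); print(n,c["o"],c["mtx"][0][0],c["k1"])
s=env.observe(); print({k:np.round(s[k],3) for k in s})
E
```

```text
top [0.38605059 0.0745616  1.15972179] 565.4814005962517 -0.07153384489004952
scene [1.00391283 0.74602954 0.8328034 ] 540.2783755644682 -0.12528675327785663
{'time_s': np.float64(0.1), 'joint_positions': array([ 1.239,  0.087,  0.175,  1.66 , -0.   ,  1.571]), 'joint_velocities': array([-0.   , -0.001,  0.003,  0.001,  0.   ,  0.   ]), 'tau': array([-0.0000e+00, -5.2156e+01,  4.6566e+01,  1.6000e-02,  0.0000e+00,
       -0.0000e+00]), 'tool_pos': array([0.179, 0.52 , 0.239]), 'ee_rot': array([[-0.945,  0.326, -0.   ],
       [ 0.326,  0.945, -0.001],
       [-0.   , -0.001, -1.   ]]), 'force': array([0.537, 0.505, 0.421]), 'moment': array([-0.042, -0.035,  0.021]), 'grip_force': np.float64(0.0), 'opening': np.float64(0.085)}
```

View pics/top1.png

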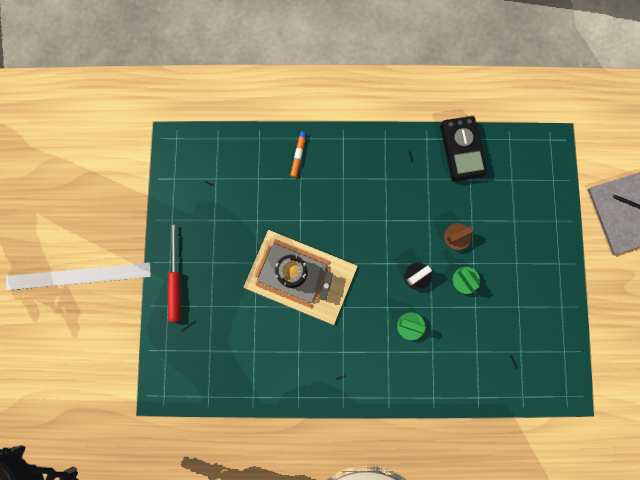

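View pics/scene1.png

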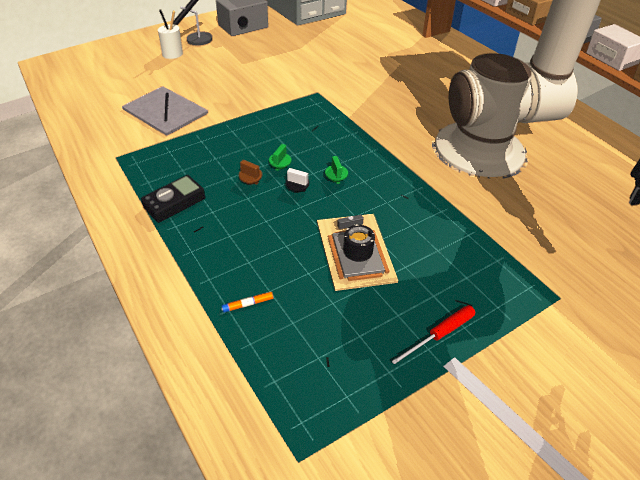

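Top view shows up = +x and left = +y. There are four cap-shaped things: black with an aluminium bar at (420,276), brown at (459,236), and green at (466,280) and (411,326). The black and aluminium one fits the description; in the scene view it is at (297,180). The jig is at (300,278), with the dark turnbutton near (327,287).

Run:
```python
from h import *
c=grab("top"); P=cloud(c); im=c["img"]; hsv=cv2.cvtColor(im,cv2.COLOR_RGB2HSV)
def rect(m,z,name):
    cs,_=cv2.findContours(m.astype(np.uint8),cv2.RETR_EXTERNAL,cv2.CHAIN_APPROX_NONE)
    k=max(cs,key=cv2.contourArea)[:,0]; W=onplane(c,k,z)[:,:2].astype(np.float32)
    r=cv2.minAreaRect(W*1000); print(name,r); return r
v,u=np.mgrid[:480,:640]
box=lambda a,b,x,y:(u>a)&(u<x)&(v>b)&(v<y)
# jig board: not green in box
rect(box(235,222,365,332)&~((hsv[...,0]>60)&(hsv[...,0]<100)&(hsv[...,1]>80)),0.008,"jig")
capbox=box(400,258,436,296)
print("cap heights",np.percentile(P[capbox][:,2],[5,50,90,98]))
rect(capbox&(hsv[...,1]<60)&(hsv[...,2]>140),0.052,"bar")
hb=capbox&(P[...,2]>0.04); print("bar by depth",P[hb].mean(0))
tb=box(245,232,358,325)
for lo,hi in((.022,.036),(.036,.055),(.055,.08)):
    m=tb&(P[...,2]>lo+.0)&(P[...,2]<hi); print(lo,m.sum(),P[m].mean(0),u[m].mean(),v[m].mean())
big=cv2.resize(im[220:340,230:370],None,fx=4,fy=4,interpolation=cv2.INTER_CUBIC)
b2=cv2.resize(im[220:340,400:490],None,fx=2.6,fy=2.6,interpolation=cv2.INTER_CUBIC)
o=np.zeros((480,800,3),np.uint8); o[:,:560]=big; o[:b2.shape[0],560:560+b2.shape[1]]=b2
cv2.imwrite("pics/crop1.png",o[:,:,::-1])
s=grab("scene"); Q=cloud(s); 
hs=cv2.cvtColor(s["img"],cv2.COLOR_RGB2HSV); m=(u>282)&(u<312)&(v>164)&(v<195)&(hs[...,1]<60)&(hs[...,2]>140)
print("scene bar",Q[m&(Q[...,2]>.03)].mean(0),np.percentile(Q[m][:,2],[5,95]))
```

```text
jig ((501.972900390625, 132.92535400390625), (201.54483032226562, 131.86561584472656), 68.0275650024414)
cap heights [-0.00222848  0.00442589  0.0507352   0.05484151]
bar ((501.8978576660156, -103.92453002929688), (13.762670516967773, 50.621498107910156), 34.552703857421875)
bar by depth [ 0.4983777  -0.09940492  0.08796583]
0.022 332 [0.5054364  0.14578937 0.0234865 ] 293.2801204819277 274.02710843373495
0.036 440 [0.49553187 0.11719903 0.04717133] 306.9 277.75454545454545
0.055 581 [0.50871836 0.14852258 0.06540828] 290.5421686746988 270.04647160068845
scene bar [ 0.50780857 -0.09203943  0.05159627] [0.02631346 0.05219881]
```

View pics/crop1.png

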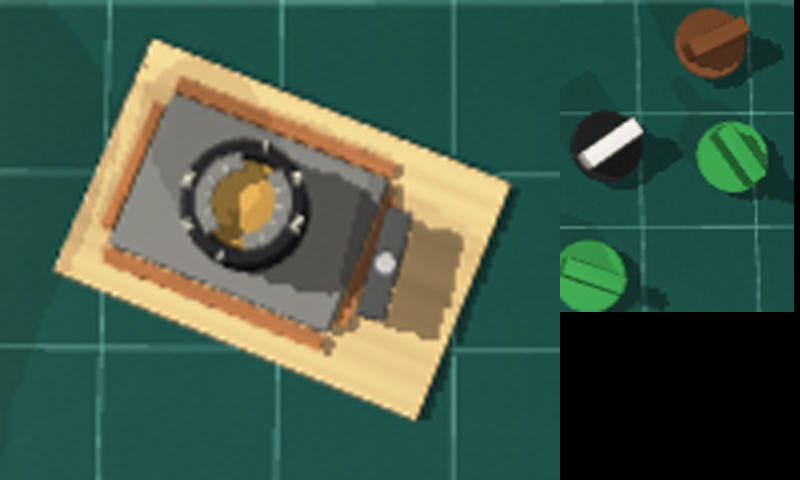

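Crop confirms the black cap with the aluminium bar, right panel (610,145), next to the brown and green ones. The turnbutton pivot is at top-view pixel (326,285), with the bar about 8° off the jig's x. The ticks put the notches near world -20°. I'll move above the turnbutton.

```bash
python3 -m creep '[[[0,0,5],[0.033,-0.048,0],0.05],[[0,0,0],[0.033,-0.048,0],0.05],[[0,0,0],[0.033,-0.048,0],0.05],[[0,0,0],[0.033,-0.048,0],0.05],[[0,0,0],[0.033,-0.048,0],0.05],[[0,0,0],[0.033,-0.048,0],0.05],[[0,0,0],[0.033,-0.048,0],0.05],[[0,0,0],[0.033,-0.048,0],0.05],[[0,0,0],[0.033,-0.048,0],0.05],[[0,0,0],[0,0,0],0.05],[[0,0,0],[0,0,0],0.05]]'
python3 - <<'E'
from h import *
c=grab("wrist"); save(c,"w1.png"); np.save("w1.npy",{k:c[k] for k in c},allow_pickle=True); print(c["mount"],c["o"]); print(np.round(env.observe()["ee_rot"],3),env.observe()["joint_positions"])
t=grab("top"); print(onplane(t,[[326.2,285.5]],.042))
E
```

```text
time_s: 1.58
tool_pos: [0.476, 0.088, 0.2391]
ee_rot: [[-0.97, 0.243, -0.001], [0.243, 0.97, 0.0], [0.001, 0.0, -1.0]]
force: [-0.0, 1.1, -0.0]
opening: 0.0406
grip_force: 0.0
[[-8.52840161e-04 -9.44914718e-01 -3.27315517e-01  8.38273448e-02]
 [ 9.99999621e-01 -8.62704121e-04 -1.15051118e-04  3.69828411e-04]
 [-1.73662951e-04 -3.27315491e-01  9.44915096e-01 -1.34075198e-01]
 [ 0.00000000e+00  0.00000000e+00  0.00000000e+00  1.00000000e+00]] [0.39481906 0.10871096 0.37324738]
[[-0.97   0.242 -0.   ]
 [ 0.242  0.97   0.   ]
 [ 0.     0.    -1.   ]] [ 1.83959691e-01 -7.04398107e-02  1.74390881e-02  1.65901916e+00
  2.63161351e-04  4.28025876e-01]
[[0.4808039  0.07916202 0.042     ]]
```

View pics/w1.png

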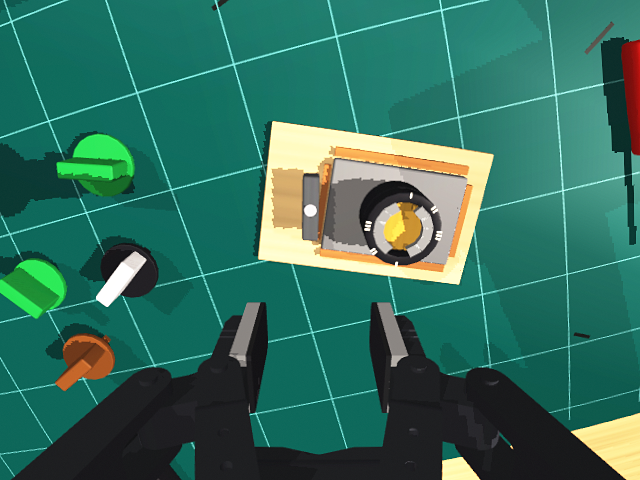

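Wrist view shows the pivot at (310,211), the bar running roughly (311,174)–(309,241), and the mouth at (404,228). The single ticks are at (411,196) and (397,264), the doubles at (434,209) and (374,251), and the triples at (368,226) and (438,233). The cap bar is at (122,280).

Run:
```python
from h import *
c=np.load("w1.npy",allow_pickle=True).item(); im=c["img"]; hsv=cv2.cvtColor(im,cv2.COLOR_RGB2HSV); P=cloud(c)
v,u=np.mgrid[:480,:640]; box=lambda a,b,x,y:(u>a)&(u<x)&(v>b)&(v<y)
w=(hsv[...,1]<50)&(hsv[...,2]>190)
m=w&box(300,200,320,222); piv=np.array([[u[m].mean(),v[m].mean()]]); X=onplane(c,piv,.042)[0]; print("pivot",piv,X,"depth z",np.median(P[m][:,2]))
t=grab("top")
def tri(c1,p1,c2,p2):
    d1=(ray(c1,p1)@c1["Rc"].T)[0]; d2=(ray(c2,p2)@c2["Rc"].T)[0]
    s=np.linalg.lstsq(np.c_[d1,-d2],c2["o"]-c1["o"],rcond=None)[0]
    a=c1["o"]+d1*s[0]; b=c2["o"]+d2*s[1]; return (a+b)/2,np.linalg.norm(a-b)
print("tri pivot",tri(c,piv,t,[[326.2,285.5]]))
# bar points by height/colour
m=box(298,168,323,247)&(P[...,2]>.037)&(P[...,2]<.048); q=P[m][:,:2].astype(np.float32)
r=cv2.minAreaRect(q*1000); print("tb rect",r)
# jig edge: board
# rim: ticks
n,l,st,ce=cv2.connectedComponentsWithStats((w&box(362,186,444,268)&(P[...,2]>.058)).astype(np.uint8))
W=onplane(c,ce[1:],.066)
for s,p,x in zip(st[1:],ce[1:],W): print(s[4],p.round(1),x.round(4))
m=box(355,180,450,275)&(P[...,2]>.060)&(P[...,2]<.072); q=P[m]; k=np.median(q[:,2]); (cx,cy),rr=cv2.minEnclosingCircle(q[:,:2].astype(np.float32)*1000); print("rim",cx,cy,rr,k)
# cap bar
m=w|((hsv[...,1]<40)&(hsv[...,2]>150)); m=m&box(90,240,160,312)
q=P[m&(P[...,2]>.047)]; print("bar z",np.median(q[:,2])); print("capbar",cv2.minAreaRect(q[:,:2].astype(np.float32)*1000))
# plate
m=box(320,150,475,275)&(P[...,2]>.017)&(P[...,2]<.024)&(hsv[...,1]<40); q=P[m];print("plate z",np.median(q[:,2]),cv2.minAreaRect(q[:,:2].astype(np.float32)*1000))
```

```text
pivot [[309.93495935 210.03252033]] [0.48123931 0.07999698 0.042     ] depth z 0.043311214275217225
tri pivot (array([0.48102203, 0.07957989, 0.04198738]), np.float64(0.00094080723990727))
tb rect ((480.5239562988281, 80.50363159179688), (13.992198944091797, 56.14326858520508), 74.46012878417969)
12 [410.8 195.3] [0.4825 0.1602 0.066 ]
483 [383.6 227.1] [0.5025 0.1348 0.066 ]
491 [422.3 232.3] [0.5143 0.164  0.066 ]
24 [433.8 209.1] [0.4977 0.1759 0.066 ]
15 [368.4 222.1] [0.4956 0.1241 0.066 ]
29 [367.1 227.5] [0.4997 0.1222 0.066 ]
39 [438.2 234.9] [0.5196 0.1761 0.066 ]
24 [373.5 250.8] [0.5201 0.1231 0.066 ]
11 [395.9 263.4] [0.5354 0.1386 0.066 ]
rim 508.395263671875 149.53138732910156 31.19456672668457 0.06543102258017108
bar z 0.05139393441236764
capbar ((450.59478759765625, -10.800827026367188), (17.389862060546875, 263.19873046875), 28.79841423034668)
plate z 0.01952637270564861 ((508.42193603515625, 149.40313720703125), (119.26142883300781, 83.33482360839844), 67.94303894042969)
```

Measured positions agree with the text: pivot z 42, rim 65–66, bar 14×56. Before descending beside the tube I'll check the finger linkage envelope.

Run:
```python
from h import *
c=np.load("w1.npy",allow_pickle=True).item(); P=cloud(c); P=P[280:].reshape(-1,3)
T=(P-[0.476,0.088,0.2391])@np.array([[-0.97,0.2425,0],[0.2425,0.97,0],[0,0,-1]])
for a in range(-70,10,8):
    m=(T[:,2]>a/1e3)&(T[:,2]<(a+8)/1e3)&(abs(T[:,1])<.1)&(abs(T[:,0])<.045)
    if m.sum()>5: print(a,m.sum(),T[m].min(0).round(3),T[m].max(0).round(3))
```

```text
-70 9986 [-0.002 -0.062 -0.07 ] [ 0.018  0.062 -0.062]
-62 5784 [-0.013 -0.058 -0.062] [ 0.018  0.059 -0.054]
-54 10319 [-0.014 -0.056 -0.054] [ 0.014  0.056 -0.046]
-46 4267 [-0.013 -0.053 -0.046] [ 0.014  0.054 -0.038]
-38 2048 [-0.012 -0.047 -0.038] [ 0.014  0.048 -0.03 ]
-30 1454 [-0.012 -0.034 -0.03 ] [ 0.012  0.034 -0.022]
-22 1424 [-0.011 -0.034 -0.022] [ 0.012  0.035 -0.014]
-14 1219 [-0.012 -0.034 -0.014] [ 0.011  0.034 -0.006]
-6 970 [-0.011 -0.034 -0.006] [0.011 0.034 0.002]
2 222 [-0.011 -0.026  0.002] [0.011 0.027 0.008]
```

```bash
python3 -m creep '[[[0,0,-1.5],[0.005,-0.0083,0],0.43],[[0,0,0],[0,0,-0.045],0.43],[[0,0,0],[0,0,-0.045],0.43],[[0,0,0],[0,0,-0.045],0.43],[[0,0,0],[0,0,-0.035],0.43],[[0,0,0],[0,0,-0.02],0.43],[[0,0,0],[0,0,-0.0165],0.43],[[0,0,0],[0,0,0],0.43]]'
```

```text
time_s: 2.72
tool_pos: [0.4806, 0.0797, 0.032]
ee_rot: [[-0.964, 0.267, -0.002], [0.267, 0.964, -0.0], [0.001, -0.001, -1.0]]
force: [-0.2, -0.6, -0.5]
opening: 0.0243
grip_force: 0.0
```

```bash
python3 -m creep '[[[0,0,0],[0,0,0],1],[[0,0,0],[0,0,0],1],[[0,0,0],[0,0,0],1],[[0,0,0],[0,0,0],1]]'
```

```text
time_s: 3.22
tool_pos: [0.4814, 0.0796, 0.0335]
ee_rot: [[-0.964, 0.268, 0.001], [0.268, 0.964, -0.0], [-0.001, 0.0, -1.0]]
force: [-3.3, -1.9, 5.6]
opening: 0.0123
grip_force: 60.9
```

```bash
python3 -m creep '[[[0,0,8],[0,0,0],1],[[0,0,8],[0,0,0],1],[[0,0,8],[0,0,0],1],[[0,0,8],[0,0,0],1],[[0,0,8],[0,0,0],1],[[0,0,8],[0,0,0],1],[[0,0,8],[0,0,0],1],[[0,0,8],[0,0,0],1],[[0,0,8],[0,0,0],1],[[0,0,8],[0,0,0],1],[[0,0,3.5],[0,0,0],1],[[0,0,0],[0,0,0],1]]'
```

```text
time_s: 4.72
tool_pos: [0.4807, 0.081, 0.0335]
ee_rot: [[-0.373, -0.928, -0.001], [-0.928, 0.373, 0.003], [-0.003, 0.002, -1.0]]
force: [-7.5, 5.7, 8.7]
opening: 0.0128
grip_force: 61.3
```

```bash
python3 -m creep '[[[0,0,0],[0,0,0],0.4],[[0,0,0],[0,0,0],0.4],[[0,0,0],[0,0,0.02],0.4],[[0,0,0],[0,0,0.05],0.4],[[0,0,0],[0,0,0.05],0.4],[[0,0,0],[0,0,0.05],0.4],[[0,0,-10.5],[0,-0.01,0.03],0.4],[[0,0,-10.5],[0,-0.01,0],0.2],[[0,0,-10.5],[0,-0.01,0],0],[[0,0,-10.5],[0,-0.01,0],0],[[0,0,-10.5],[0,-0.01,0],0],[[0,0,-10.5],[0,-0.01,0],0]]'
python3 -m creep '[[[0,0,-10.5],[0,0,0],0],[[0,0,0],[0,0,0],0]]'
cat > m.py <<'E'
from h import *
c=grab("wrist"); save(c,"w2.png"); np.save("w2.npy",c,allow_pickle=True)
P=cloud(c); im=c["img"]; hsv=cv2.cvtColor(im,cv2.COLOR_RGB2HSV)
D=np.hypot(P[...,0]-.481,P[...,1]-.0797)
# exclude the tube by distance from the mouth
m=(D<.035)&(P[...,2]>.037)&(P[...,2]<.047)&(np.hypot(P[...,0]-.5085,P[...,1]-.1495)>.034)
print("tb",m.sum(),cv2.minAreaRect(P[m][:,:2].astype(np.float32)*1000), proj(c,[[.481,.08,.042]]))
m=(np.hypot(P[...,0]-.503,P[...,1]+.1)<.045)&(P[...,2]>.044)&(P[...,2]<.06)
print("capbar",m.sum(),np.median(P[m][:,2]),cv2.minAreaRect(P[m][:,:2].astype(np.float32)*1000),proj(c,[[.503,-.1,.052]]))
bm=(np.hypot(P[...,0]-.503,P[...,1]+.1)<.05)&(hsv[...,1]<60)&(hsv[...,2]>140)
cs,_=cv2.findContours(bm.astype(np.uint8),cv2.RETR_EXTERNAL,cv2.CHAIN_APPROX_NONE); k=max(cs,key=cv2.contourArea)[:,0]
print("bar colour on plane",cv2.minAreaRect(onplane(c,k,.052)[:,:2].astype(np.float32)*1000))
m=(np.hypot(P[...,0]-.503,P[...,1]+.1)<.04)&(P[...,2]>.018)&(P[...,2]<.026); q=P[m][:,:2].astype(np.float32)*1000; print("disc",cv2.minEnclosingCircle(q))
E
python3 m.py
```

```text
time_s: 6.22
tool_pos: [0.4814, 0.0192, 0.2328]
ee_rot: [[-0.997, -0.081, 0.0], [-0.081, 0.997, -0.0], [-0.0, -0.0, -1.0]]
force: [-0.2, 0.1, 0.2]
opening: 0.0427
grip_force: 0.0
time_s: 6.48
tool_pos: [0.4813, 0.0195, 0.2328]
ee_rot: [[-0.995, 0.095, 0.0], [0.095, 0.995, -0.0], [-0.0, -0.0, -1.0]]
force: [-0.1, -0.3, 0.4]
opening: 0.0424
grip_force: 0.0
tb 1120 ((480.82733154296875, 80.09397888183594), (55.79739761352539, 14.241883277893066), 67.1213150024414) [[391.89374683 196.13068222]]
capbar 955 0.0513369560213639 ((501.763427734375, -104.6528549194336), (14.413688659667969, 48.342994689941406), 34.95805740356445) [[176.44031067 245.56896151]]
bar colour on plane ((498.4212951660156, -99.68514251708984), (14.34280014038086, 58.3585319519043), 34.28152847290039)
disc ((502.4742126464844, -104.83023834228516), 27.969554901123047)
```

View pics/w2.png

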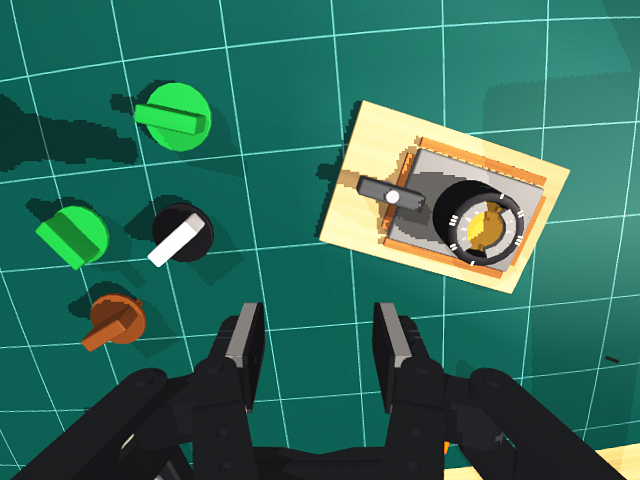

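The turnbutton at (392,197) now lies along the jig's y, over the plate edge (67.1° against 68°). The cap bar is at (176,240), with centre (0.502,-0.1047), axis at -55° and top at 51 mm. Going to grasp it.

```bash
python3 -m creep '[[[0,0,-9.9],[0.0041,-0.0248,0],0.1],[[0,0,-9.9],[0.0041,-0.0248,0],0.1],[[0,0,-9.9],[0.0041,-0.0248,0],0.1],[[0,0,-9.9],[0.0041,-0.0248,0],0.1],[[0,0,-9.9],[0.0043,-0.025,0],0.1],[[0,0,0],[0,0,-0.045],0.1],[[0,0,0],[0,0,-0.045],0.1],[[0,0,0],[0,0,-0.045],0.1],[[0,0,0],[0,0,-0.035],0.1],[[0,0,0],[0,0,-0.018],0.1],[[0,0,0],[0,0,-0.01],0.1],[[0,0,0],[0,0,0],0.1]]'
```

```text
time_s: 8.02
tool_pos: [0.5021, -0.1045, 0.0352]
ee_rot: [[-0.574, 0.819, 0.0], [0.819, 0.574, -0.0], [-0.0, 0.0, -1.0]]
force: [0.8, -0.3, 0.3]
opening: 0.0384
grip_force: 0.0
```

```bash
python3 -m creep '[[[0,0,0],[0,0,0],0.6],[[0,0,0],[0,0,0],1],[[0,0,0],[0,0,0],1],[[0,0,0],[0,0,0],1],[[0,0,0],[0,0,0],1]]'
```

```text
time_s: 8.65
tool_pos: [0.5025, -0.1047, 0.0359]
ee_rot: [[-0.574, 0.819, 0.002], [0.819, 0.574, -0.0], [-0.001, 0.001, -1.0]]
force: [0.0, 0.1, 5.7]
opening: 0.0126
grip_force: 61.8
```

```bash
python3 -m creep '[[[0,0,0],[0,0,0.02],1],[[0,0,0],[0,0,0.05],1],[[0,0,0],[0,0,0.054],1],[[0,0,6.6],[0.0012,0.0508,0],1],[[0,0,6.6],[0.0012,0.0508,0],1],[[0,0,6.6],[0.0012,0.0508,0],1],[[0,0,6.6],[0.0012,0.0508,0],1],[[0,0,6.5],[0.0012,0.051,0],1],[[0,0,0],[0,0,0],1],[[0,0,0],[0,0,0],1]]'
python3 - <<'E'
from h import *
for n in("wrist","scene"):
    c=grab(n); np.save(n+"3.npy",c,allow_pickle=True)
    if n=="wrist": save(c,"w3.png")
    else: sc=c
    P=cloud(c); s=env.observe(); R=np.array(s["ee_rot"]); T=(P-s["tool_pos"])@R
    z=s["tool_pos"][2]
    # disc of cap: foot z = z-.0359 -> disc top +.022
    d=P[...,2]-(z-.0359); r=np.hypot(P[...,0]-.5085,P[...,1]-.1495)
    m=(abs(d-.022)<.003)&(r<.045); print(n,m.sum(), cv2.minEnclosingCircle(P[m][:,:2].astype(np.float32)*1000) if m.sum()>10 else "")
i=sc["img"][170:300,290:430]; cv2.imwrite("pics/s3.png",cv2.resize(i,None,fx=4.2,fy=4.2,interpolation=cv2.INTER_CUBIC)[:,:,::-1])
print(s["tool_pos"],s["ee_rot"][:,1])
E
```

```text
time_s: 9.9
tool_pos: [0.5077, 0.1496, 0.1587]
ee_rot: [[-0.926, 0.376, -0.0], [0.376, 0.926, -0.0], [0.0, -0.0, -1.0]]
force: [-0.2, -0.3, -0.6]
opening: 0.013
grip_force: 60.9
wrist 4981 ((507.7698059082031, 149.8553924560547), 27.903154373168945)
scene 218 ((509.1231994628906, 151.60125732421875), 27.928203582763672)
[0.50787492 0.14880632 0.15880261] [ 3.77904999e-01  9.25844351e-01 -2.23601290e-04]
```

View pics/w3.png

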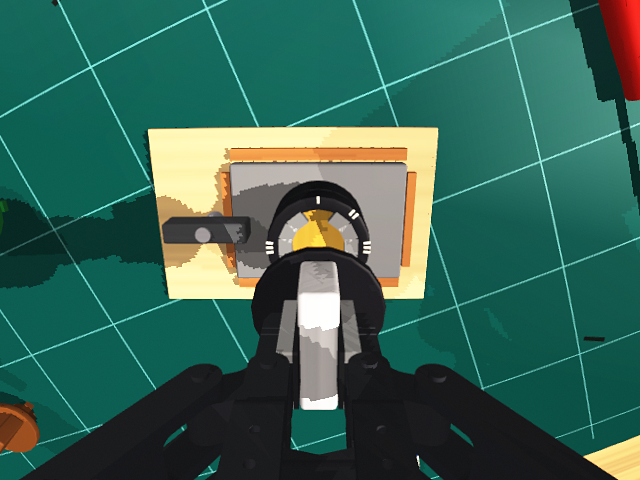

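View pics/s3.png

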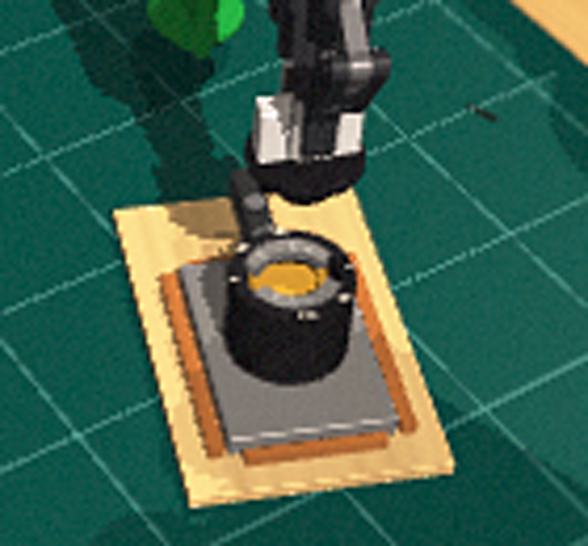

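The cap is held square. The disc centre is about 0.8 mm from the mouth axis, and the single tick at (318,200) is in line with the grip bar. Lowering it now.

```bash
python3 -m creep '[[[0,0,0],[0.0007,-0.0003,-0.03],1],[[0,0,0],[0,0,-0.022],1],[[0,0,0],[0,0,-0.004],1],[[0,0,0],[0,0,-0.004],1],[[0,0,0],[0,0,0],1]]'
```

```text
time_s: 10.62
tool_pos: [0.5089, 0.1492, 0.0995]
ee_rot: [[-0.926, 0.377, 0.001], [0.377, 0.926, 0.0], [-0.001, 0.001, -1.0]]
force: [0.3, 0.1, -1.0]
opening: 0.0127
grip_force: 60.9
```

```bash
python3 -m creep '[[[0,0,0],[0,0,-0.003],1],[[0,0,0],[0,0,-0.003],1],[[0,0,0],[0,0,-0.003],1],[[0,0,0],[0,0,0],1]]'
```

```text
time_s: 11.12
tool_pos: [0.5084, 0.1494, 0.0895]
ee_rot: [[-0.926, 0.376, -0.0], [0.376, 0.926, -0.0], [0.0, -0.0, -1.0]]
force: [0.4, 0.3, -0.5]
opening: 0.0128
grip_force: 60.9
```

```bash
python3 -m creep '[[[0,0,0],[0,0,-0.001],1],[[0,0,0],[0,0,-0.0005],1],[[0,0,0],[0,0,0],1]]'; python3 -m creep '[[[0,0,0],[0,0,-0.0005],1],[[0,0,0],[0,0,0],1]]'
```

```text
time_s: 11.5
tool_pos: [0.5086, 0.1494, 0.0883]
ee_rot: [[-0.926, 0.376, 0.0], [0.376, 0.926, 0.0], [-0.0, 0.0, -1.0]]
force: [0.0, -0.6, -0.2]
opening: 0.0128
grip_force: 60.9
time_s: 11.75
tool_pos: [0.5086, 0.1494, 0.0879]
ee_rot: [[-0.926, 0.376, 0.0], [0.376, 0.926, 0.0], [-0.0, 0.0, -1.0]]
force: [-0.9, -0.2, 1.1]
opening: 0.013
grip_force: 61.2
```

```bash
python3 -m creep '[[[0,0,0],[0,0,-0.0005],1],[[0,0,0],[0,0,0],1]]'; python3 -m creep '[[[0,0,0],[0,0,-0.0005],1],[[0,0,0],[0,0,0],1]]'
```

```text
time_s: 12.0
tool_pos: [0.5087, 0.1494, 0.0879]
ee_rot: [[-0.926, 0.376, 0.001], [0.376, 0.926, 0.0], [-0.001, 0.0, -1.0]]
force: [-1.1, -1.6, 4.7]
opening: 0.0127
grip_force: 61.8
time_s: 12.25
tool_pos: [0.5087, 0.1494, 0.0878]
ee_rot: [[-0.926, 0.376, 0.001], [0.376, 0.926, 0.0], [-0.001, 0.001, -1.0]]
force: [-2.6, -0.9, 7.9]
opening: 0.0126
grip_force: 62.3
```

Home: contact at TCP 0.0878, foot 51.9 mm, as predicted. Twisting clockwise.

```bash
python3 -m creep '[[[0,0,-4.5],[0,0,0],1],[[0,0,-4.5],[0,0,0],1],[[0,0,-4.5],[0,0,0],1],[[0,0,-4.5],[0,0,0],1],[[0,0,-4.5],[0,0,0],1],[[0,0,-4.5],[0,0,0],1],[[0,0,-4.5],[0,0,0],1],[[0,0,-4.5],[0,0,0],1],[[0,0,-4.5],[0,0,0],1],[[0,0,-4.5],[0,0,0],1],[[0,0,0],[0,0,0],1],[[0,0,0],[0,0,0],1]]'
python3 - <<'E'
from h import *
c=grab("wrist"); s=env.observe(); save(c,"w4.png"); P=cloud(c); print(s["moment"],s["joint_positions"])
print("tool y",np.degrees(np.arctan2(s["ee_rot"][1][1],s["ee_rot"][0][1])))
hsv=cv2.cvtColor(c["img"],cv2.COLOR_RGB2HSV); w=(hsv[...,1]<50)&(hsv[...,2]>150)
r=np.hypot(P[...,0]-.5085,P[...,1]-.1495)
m=w&(r<.03)&(abs(P[...,2]-.104)<.003); q=P[m][:,:2]; print("bar",m.sum(),cv2.minAreaRect(q.astype(np.float32)*1000))
m=(r<.033)&(abs(P[...,2]-.074)<.003); print("disc",np.median(P[m][:,2]),cv2.minEnclosingCircle(P[m][:,:2].astype(np.float32)*1000))
m=(r>.035)&(r<.08)&(P[...,2]>.017)&(P[...,2]<.023)&(hsv[...,1]<40); print("plate",cv2.minAreaRect(P[m][:,:2].astype(np.float32)*1000))
D=np.hypot(P[...,0]-.481,P[...,1]-.0797); m=(D<.033)&(P[...,2]>.037)&(P[...,2]<.047)&(r>.034); print("tb",cv2.minAreaRect(P[m][:,:2].astype(np.float32)*1000))
E
```

```text
time_s: 13.75
tool_pos: [0.509, 0.1491, 0.0879]
ee_rot: [[-0.389, 0.921, 0.002], [0.921, 0.389, -0.001], [-0.001, 0.001, -1.0]]
force: [-2.1, -3.2, 8.2]
opening: 0.0127
grip_force: 62.2
[-0.62365666  0.39360637  0.11643468] [ 2.85435976e-01  3.46865776e-02 -1.71139142e-01  1.36359495e+00
 -9.34082913e-04  1.45693081e+00]
tool y 22.87829273903917
bar 4658 ((510.9259033203125, 150.80264282226562), (25.233078002929688, 48.6563720703125), 33.940860748291016)
disc 0.07332704914118768 ((509.31890869140625, 149.75267028808594), 27.86993980407715)
plate ((505.3172302246094, 142.23263549804688), (135.55996704101562, 83.66764831542969), 67.90371704101562)
tb ((484.963134765625, 91.25947570800781), (33.38975143432617, 14.89295768737793), 68.10677337646484)
```

View pics/w4.png

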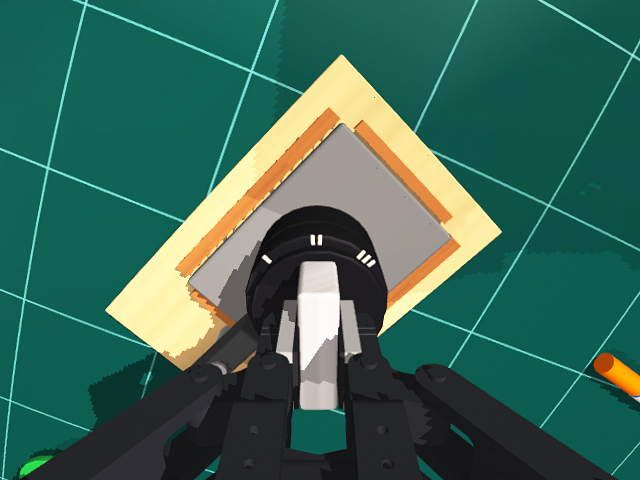

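The bar at (319,335) lines up with the double tick at (316,240). The disc is about 2 mm above the rim by the seating contact, spring torque is about 0.1 N m, the plate hasn't moved and the turnbutton is square. Handing in.

```bash
python3 -c "
from bench import env
print(env.hand_in())"
```

```text
the job is handed in; nothing more can be done
None
```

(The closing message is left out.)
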